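# Square up an almond toffee slab on the cutting board jig

### The job

Get the slab of hard almond toffee ready for cutting: first push the free end of the steel guide bar round its pin until it is fully home against its stop, and then slide the slab flat on the board up against the bar and along it, snug into the corner with the steel end block. Finally swing the wooden clamp arm round until it rests against the slab, let go of everything, and leave the bowl, jar and mug where they stand.

Things in the scene. Friction and masses are not known exactly. Their poses are not given: they have to be found in the camera images.
- board: Fixed pale wooden board lying on the counter, 290 (its x) x 330 (its y) x 18 mm; it does not move. Origin: centre of its underside; z up, top at z = 18 mm. The slab's final place in this frame: slab centre at x 45, y 40 mm, its length along y.
- corner (a point): The corner the slab goes into, on the board's top, at x 75, y 105 mm in the board's frame: here the bar's working face (at x = 75 when home, looking to -x) meets the end block's (at y = 105, looking to -y). The fixed steel end block spans x 15 to 120, y 105 to 125; the bar's fixed stop, behind the bar, spans x 95 to 115, y 60 to 110; both 22 mm high above the board.
- bar_pin (a point): Upright pin of the guide bar, top of its head, at x 85, y -90 mm in the board's frame. Bar: steel, 200 long x 20 wide x 16 mm high, its underside 1 mm above the board, the pin 10 mm from one end on the centre line.
- bar (a joint): Angle (rad) of the steel guide bar about its upright pin: 0 = home against the stop, lying along the board's +y; it grows as the free end swings to the board's -x (up to 0.7). Stays where left; about 1 N at the free end moves it.
- bar_tip (a point): Middle of the free end of the guide bar, on its top face, 190 mm from the pin's axis and 35 mm above the counter.
- clamp_pin (a point): Upright pin of the clamp arm, top of its head, at x 6, y 135 mm in the board's frame. Arm: dark wood, 140 long x 18 wide x 16 mm high, its underside 1 mm above the board, the pin 10 mm from one end on the centre line.
- clamp (a joint): Angle (rad) of the wooden clamp arm about its upright pin: 0 = lying along the board's -y, just touching the side of a slab that sits in its corner; it grows as the free end swings to the board's -x (up to 1.6); it can go to -0.06 if no slab is there. Stays where left; about 1 N at the free end moves it.
- clamp_tip (a point): Middle of the free end of the clamp arm, on its top face, 130 mm from its pin's axis and 35 mm above the counter.
- slab: Loose rigid slab of brown almond toffee, 60 (its x) x 130 (its y) x 25 mm, 0.18 to 0.37 kg (2 to 6 N slide it), lying on the board with its length roughly along the board's y; origin at the centre of its underside, z up.
- slab_center (a point): Centre of the toffee slab, 12.5 mm above its underside.
- bowl: Bystander: white bowl, 130 mm across, 60 mm high, to the left of the board; origin under its centre.
- jar: Bystander: amber jar, 72 mm across, 110 mm high, left of the board; origin under its centre.
- mug: Bystander: blue mug, 80 mm across, 90 mm high, right of the board; origin under its centre.
Not all that is in view belongs to the job. There is more than one size of the slab; the one meant has the size given above.

How it is judged:
By the outcome, as a careful person would: the job done as asked, in the order asked, and still so for the second after the job is handed in, with the robot touching nothing.
It also fails if it takes over 67 s, if anything falls off the work surface, if the arm or the gripper's body presses on something with over 40 N, if the wrist force passes 120 N, or if a joint passes its speed limit or range.

### The arm

A 7-joint arm with a two-finger parallel gripper is mounted at the origin on the work surface. World frame = base frame: x ahead of the robot, y to its left, z up, the work surface at z = 0. Lengths are in m, angles in rad, forces in N, time in s.
With the tool pointing down it reaches from about 0.4 to 0.85 m from the base axis. Payload 6.9 kg.
Tool frame: the origin (TCP) lies midway between the tips of the shut fingers; the grasp point (between the pads) lies 19 mm behind it (manip.hold_point_z is the distance from the TCP to the grasp point, in m); x points along the fingers, y is the direction in which the jaws open and shut, and the axes are right-handed (so a half turn about x gives the same grasp; the last joint's range is limited). The gripper opens to 85 mm and grips with 20 to 120 N. Pads are 22 mm wide; open, the fingers measure 114 mm over their backs; the gripper's body (76 mm by 85 mm) begins 54 mm behind the grasp point. The pads swing forward as they close: fully open they stand 13 mm farther back than shut.
Start: joints at [-1.018, 0.507, -0.238, 1.5, 0.126, 1.149, -0.155], TCP at [0.271, 0.563, 0.231] pointing down, gripper open.
Joint ranges: [-3.08, 3.08], [-0.24, 2.05], [-1.43, 1.35], [0, 2.5], [-1.52, 4.66], [0.17, 1.96], [-2.89, 2.89]. Speed limits (rad/s): [2.39, 2.39, 3.14, 3.14, 3.14, 3.14, 3.14].

### API

Orientations are given as a rotation vector (axis times angle).
In Python, from rig import manip gives the robot as it stands. The module is installed in compiled form; this text tells all that it offers.
- The arm moves only by the shell command python3 -m creep 'ROWS' [FORCE]. ROWS is JSON, a list of rows, each an object with "twist": the turn, a rotation vector about the world's x, y, z in rad, a list of three; "offset": the shift along the world's x, y, z in cm, a list of three; "fingers": the gripper's target within -1 to 1 (fully open at 1, half-way at 0, shut at -1). In form: [{"twist": [rx, ry, rz], "offset": [dx, dy, dz], "fingers": fingers}, ...]. A call has 1 to 20 rows; each row is the pose to reach, as a shift and turn from the pose commanded when the call began; what a row does not reach only later rows make up. A row lasts 1/12 s, in which the tool goes at most 41.7 mm and 7.16 degrees, less where a joint would pass 70% of its speed; a pose out of reach is approached as far as the arm can. A call with a gripper value outside its range is refused whole. The fingers move at their own pace and stop on an object; FORCE is the grip in N (left out, the last holds). Time passes only in rows, so rows that repeat a pose let the fingers close. It gives the time, the measured TCP pose, the force and the opening at its end, in the units of the state.
- manip.state(): the state, without advancing time (a new reading comes with each control period).
- manip.get_image(name): name is "scene" or "top"; returns the picture (480x640x3 uint8, red, green, blue); there is no depth.
- manip.camera_model(name): a dict with "K" (3x3 intrinsics, pixels), "k1" (the pictures are not rectified: a ray, as slopes to the right and down, at radius r is drawn at 1 + k1 r^2 times it, then the intrinsics apply), "R" (3x3) and "t" (3): a world point X has camera coordinates R X + t. Camera axes: x right, y down, z forward; pixel columns grow to the right and rows downward; lengths in m; the calibration is good to about 2 mm. A picture is of the moment at which its call begins. camera_model takes no time and is no camera call.
- manip.job_done(): hands the job in, once; it reports no verdict.
Trained networks look in the newest picture that a camera, given by its name, has taken for a name from the list of things; names that differ only in an ending like _2 or _b are one class to them, and where a whole thing is asked for, a point or a joint stands for the part that bears it (a point fixed in the world has none). Each returns a list of dicts, best first, with "score" (0 to 1); they miss things now and then, are a little off and sometimes report something else, mostly with a low value. They report only what shows in the picture. A call takes as long as a camera call. They do not tell look-alikes from the thing itself.
- manip.boxes_of(thing, camera): "point" ([x, y, z] in m, in world coordinates, good to about 4 mm: the middle of the surface that is visible of it).
- manip.regions_of(thing, camera): "mask" (480x640 bool, what is visible of it).
- manip.mark_of(thing, camera): "point" ([x, y, z] in m, in world coordinates, good to about 4 mm: a listed point, or the origin of a listed thing).
The state is a dict: "time_s": time; "joints": joint angles; "qd": joint speeds; "tau": joint torques, N m; "tcp_pos": TCP position; "tool_rot": TCP orientation; "wrist_force": force on the tool from outside, world axes, zero at the start; "moment": the same for the moment, N m; "opening": opening from 0.0 (shut) to 1.0 (fully open).
Only numpy, scipy, OpenCV 4.12 (cv2) and the standard library are available. Lean on these libraries where they do the work, as an engineer would, in place of code of your own. Each camera call takes 0.05 s, during which the arm holds its last target.

## Working session

There is one attempt and no reset: what is moved stays moved. The work goes in short steps, Python scripts to look and compute and a shell command to move; the robot and the scene stay as the last step left them, time stands still between calls to the robot, and variables do not carry over. Pictures are saved under pics/ and viewed, and the job is handed in when it is done.

```bash
mkdir -p pics; python3 - <<'E'
from rig import manip
import cv2,numpy as np
for n in("scene","top"):
    cv2.imwrite(f"pics/{n}0.png",manip.get_image(n)[:,:,::-1])
    c=manip.camera_model(n);print(n,np.round(c["K"],1).tolist(),c["k1"],np.round(c["R"],3).tolist(),np.round(c["t"],3))
    for t in ["board","corner","bar_pin","bar_tip","clamp_pin","clamp_tip","slab","slab_center","bowl","jar","mug"]:
        try:print(t,[(np.round(d["point"],4).tolist(),round(d["score"],2)) for d in manip.mark_of(t,n)][:4])
        except Exception as e:print(t,e)
s=manip.state();print(s["time_s"],s["tcp_pos"],s["tool_rot"],s["opening"])
E
```

```text
scene [[615.3, 0.0, 317.0], [0.0, 615.3, 237.5], [0.0, 0.0, 1.0]] -0.1877915306379627 [[-0.834, 0.551, -0.007], [0.37, 0.551, -0.748], [-0.408, -0.626, -0.664]] [ 0.376 -0.132  1.811]
board [([0.5626, -0.0124, -0.0013], 0.81), ([0.4604, -0.3916, -0.0033], 0.53)]
corner [([0.6394, 0.0932, 0.0165], 0.82)]
bar_pin [([0.6461, -0.1029, 0.042], 0.61), ([0.5003, -0.0849, 0.0157], 0.51)]
bar_tip [([0.5605, 0.0674, 0.0358], 0.83)]
clamp_pin [([0.5728, 0.1244, 0.0371], 0.85), ([0.6404, 0.0943, 0.0184], 0.4), ([0.4999, -0.083, 0.0136], 0.27)]
clamp_tip [([0.4467, 0.1092, 0.0347], 0.86), ([0.431, 0.4076, -0.0019], 0.23)]
slab [([0.2785, -0.2329, -0.0014], 0.81), ([0.498, -0.0849, 0.0173], 0.75), ([0.2205, 0.3024, -0.0009], 0.72)]
slab_center [([0.2246, 0.2983, 0.0178], 0.94), ([0.2784, -0.2354, 0.0158], 0.82), ([0.4965, -0.0849, 0.0321], 0.57)]
bowl [([0.6619, 0.406, 0.0029], 0.68)]
jar [([0.5721, 0.1238, 0.0384], 0.63), ([0.4321, 0.4041, -0.0011], 0.58), ([0.564, 0.068, 0.0361], 0.41)]
mug [([0.4593, -0.3906, -0.0046], 0.78)]
top [[620.6, 0.0, 312.9], [0.0, 620.6, 242.9], [0.0, 0.0, 1.0]] -0.1272291495546919 [[-0.02, -1.0, 0.006], [-0.991, 0.019, -0.129], [0.129, -0.009, -0.992]] [0.019 0.462 1.631]
board [([0.5653, -0.0081, 0.0011], 0.74)]
corner [([0.5645, -0.0087, 0.0049], 0.6)]
bar_pin [([0.6468, -0.1037, 0.0371], 0.68)]
bar_tip [([0.5622, 0.0651, 0.0345], 0.62), ([0.5762, 0.1228, 0.0393], 0.31)]
clamp_pin [([0.5743, 0.1229, 0.0355], 0.67)]
clamp_tip [([0.4466, 0.1131, 0.0324], 0.85)]
slab [([0.2771, -0.234, 0.0041], 0.95), ([0.4995, -0.0838, 0.0196], 0.84), ([0.226, 0.3029, -0.0032], 0.67)]
slab_center [([0.2789, -0.2363, 0.0183], 0.95), ([0.4977, -0.0846, 0.0283], 0.86), ([0.2204, 0.2998, 0.0181], 0.86)]
bowl [([0.6601, 0.4053, -0.0047], 0.55)]
jar [([0.436, 0.4083, -0.0006], 0.88)]
mug [([0.4642, -0.3887, 0.0026], 0.62)]
1.2 [0.2706314  0.56333896 0.23127146] [ 0.35117523  1.54212749 -0.35123558] 1.0040428935820997
```

View pics/top0.png

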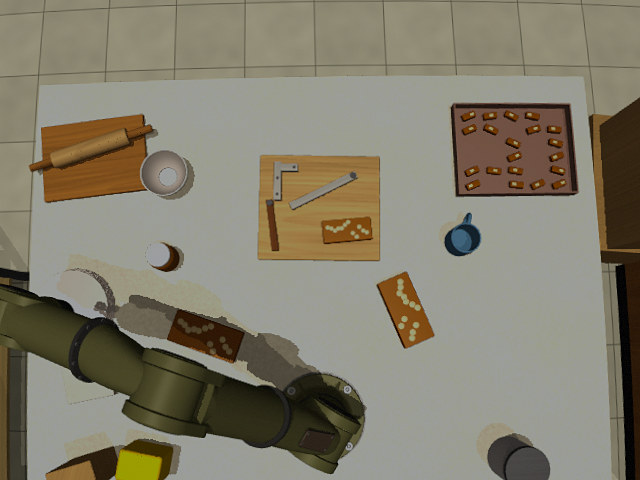

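View pics/scene0.png

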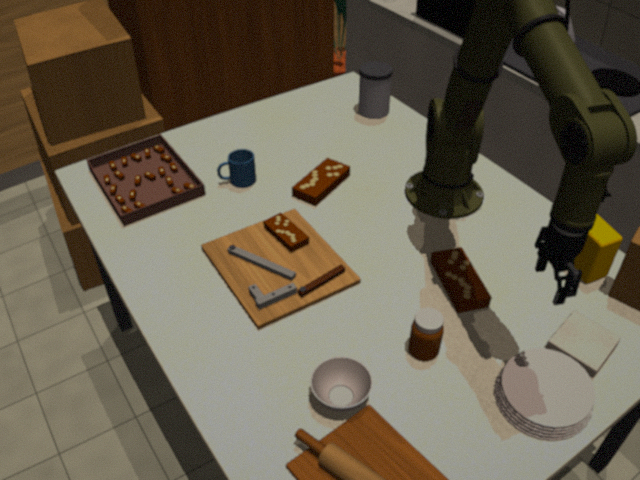

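The top picture shows the board (258–380, 155–261), the bar from its pin (353,176) to its tip (292,206), and the clamp arm from (270,202) to (275,250). There are three slab candidates: (347,230) on the board, (406,310) on the counter, and (205,335) on the counter. I'll check their sizes and look at a close crop.

```bash
cat > h.py <<'E'
import numpy as np,cv2
from rig import manip
def p2w(name,uv,z):
    c=manip.camera_model(name);K=np.array(c["K"]);R=np.array(c["R"]);t=np.array(c["t"]);k1=c["k1"]
    uv=np.atleast_2d(uv).astype(float)
    n=cv2.undistortPoints(uv.reshape(-1,1,2),K,np.array([k1,0,0,0,0.])).reshape(-1,2)
    d=np.c_[n,np.ones(len(n))]@R; o=-R.T@t
    return o+d*((z-o[2])/d[:,2])[:,None]
def rect(name,thing,z,near=None):
    out=[]
    for d in manip.regions_of(thing,name):
        ys,xs=np.nonzero(d["mask"])
        if len(xs)<20: continue
        w=p2w(name,np.c_[xs,ys],z)[:,:2]
        r=cv2.minAreaRect((w*1000).astype(np.float32)); out.append((round(d["score"],2),len(xs),np.round(r[0],1),np.round(r[1],1),round(r[2],1)))
    return out
E
python3 - <<'E'
from h import *
im=manip.get_image("top")
cv2.imwrite("pics/crop1.png",cv2.resize(im[145:270,250:390,::-1],None,fx=5,fy=4.8,interpolation=cv2.INTER_CUBIC))
for t,z in(("slab",.043),("board",.018),("bar_tip",.035),("clamp_tip",.035)):
    print(t,*rect("top",t,z),sep="\n ")
E
```

```text
slab
 (0.81, 1152, array([494.8, -80.1]), array([ 63.4, 131.7]), 4.2)
 (0.63, 2370, array([ 279.4, -229.2]), array([188.7,  90.7]), 21.9)
 (0.55, 2317, array([220.3, 295.8]), array([189.6,  87.8]), 68.6)
board
 (0.86, 11622, array([562. ,  -9.1]), array([332.1, 293.1]), 88.0)
bar_tip
 (0.76, 556, array([605.4, -18.1]), array([ 23.1, 196.9]), 24.8)
 (0.55, 11463, array([559.2,  -6.5]), array([328. , 285.6]), 88.0)
clamp_tip
 (0.63, 297, array([505.2, 119.4]), array([123.1,  18.2]), 6.4)
 (0.54, 1152, array([495.1, -80.7]), array([ 65.4, 131.2]), 4.2)
```

View pics/crop1.png

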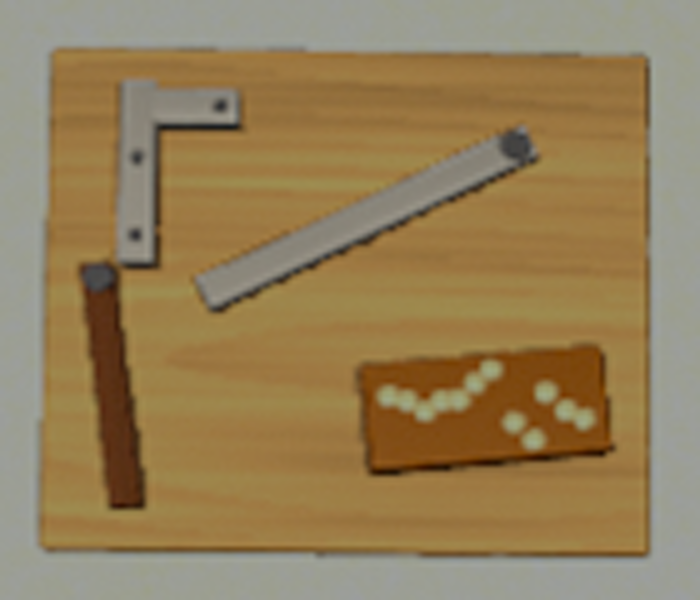

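Only the slab on the board at (347,230) measures about 60x130 mm. The two on the counter are about 90x180, so I choose the one on the board. Next I compute the target coordinates.

```bash
cat >> h.py <<'E'
from scipy.spatial.transform import Rotation as Ro
YAW=-0.0314; C=np.array([563.5,-10.3])
def b2w(x,y): c,s=np.cos(YAW),np.sin(YAW); return C+np.array([x*c-y*s,x*s+y*c])
def w2b(x,y): c,s=np.cos(YAW),np.sin(YAW); d=np.array([x,y])-C; return np.array([d[0]*c+d[1]*s,-d[0]*s+d[1]*c])
def st():
    s=manip.state();p=np.array(s["tcp_pos"])*1000
    print("t",round(s["time_s"],2),"tcp",np.round(p,1),"board",np.round(w2b(*p[:2]),1),"F",np.round(s["wrist_force"],1),"open",round(s["opening"],2))
    M=Ro.from_rotvec(s["tool_rot"]).as_matrix();print("toolx",np.round(M[:,0],3),"tooly yaw deg",round(np.degrees(np.arctan2(M[1,1],M[0,1])),2))
E
python3 - <<'E'
from h import *
st()
for n,b in dict(barpin=(85,-90),clamppin=(6,135),final=(45,40)).items(): print(n,b2w(*b))
for n,w in dict(bartip=(561.5,66),clamptip=(446.6,111),slab=(495,-80.5),slab2=(498,-84.5)).items(): print(n,w2b(*w))
s=manip.state();M=Ro.from_rotvec(s["tool_rot"])
for yaw in(-1.8,-1.8+180):
    y=np.array([np.cos(np.radians(yaw)),np.sin(np.radians(yaw)),0]);x=np.array([0,0,-1.]);T=Ro.from_matrix(np.c_[x,y,np.cross(x,y)])
    print(yaw,(T*M.inv()).as_rotvec())
# push path for bar (a=along,d=offset)
for th in np.linspace(.5,0,6):
    u=np.array([-np.sin(th),np.cos(th)]);n=np.array([-np.cos(th),-np.sin(th)])
    p=np.array([85,-90])+165*u+n*25; print(round(th,2),p,b2w(*p))
E
```

```text
t 1.45 tcp [270.6 563.4 231.3] board [-310.7  564.2] F [0.1 0.3 0.3] open 1.0
toolx [ 0. -0. -1.] tooly yaw deg 64.34
barpin [ 645.63256451 -102.92419688]
clamppin [573.73534582 124.44508413]
final [609.73361134  28.2675146 ]
bartip [-4.39444044 76.19959904]
clamptip [-120.65056951  117.5701496 ]
slab [-66.26231585 -72.31594221]
slab2 [-63.13821531 -76.21978594]
-1.8 [ 1.70728161e-05 -8.84096174e-06 -1.15437144e+00]
178.2 [9.91022604e-06 1.91376766e-05 1.98722121e+00]
0.5 [-16.04477792  42.81548425] [548.80731648  32.99810205]
0.4 [-2.28055133 52.23960545] [562.86062692  41.98545203]
0.3 [12.35575367 60.24251554] [577.74096719  49.52491271]
0.2 [27.71789597 66.74425207] [593.29965787  55.54115228]
0.1 [43.65238212 71.67985185] [609.38124165  59.97405845]
0.0 [60. 75.] [625.82503666  62.77933911]
```

```bash
python3 -m creep '[{"twist":[0,0,-0.3],"offset":[7,-13,0],"fingers":-1},{"twist":[0,0,-0.6],"offset":[13,-27,0],"fingers":-1},{"twist":[0,0,-0.9],"offset":[20,-40,0],"fingers":-1},{"twist":[0,0,-1.154],"offset":[26.9,-53.5,0],"fingers":-1},{"twist":[0,0,-1.154],"offset":[26.9,-53.5,0],"fingers":-1},{"twist":[0,0,-1.154],"offset":[26.9,-53.5,0],"fingers":-1},{"twist":[0,0,-1.154],"offset":[26.9,-53.5,0],"fingers":-1},{"twist":[0,0,-1.154],"offset":[26.9,-53.5,0],"fingers":-1},{"twist":[0,0,-1.154],"offset":[26.9,-53.5,0],"fingers":-1},{"twist":[0,0,-1.154],"offset":[26.9,-53.5,0],"fingers":-1},{"twist":[0,0,-1.154],"offset":[26.9,-53.5,0],"fingers":-1},{"twist":[0,0,-1.154],"offset":[26.9,-53.5,0],"fingers":-1},{"twist":[0,0,-1.154],"offset":[26.9,-53.5,0],"fingers":-1},{"twist":[0,0,-1.154],"offset":[26.9,-53.5,0],"fingers":-1},{"twist":[0,0,-1.154],"offset":[26.9,-53.5,0],"fingers":-1},{"twist":[0,0,-1.154],"offset":[26.9,-53.5,0],"fingers":-1},{"twist":[0,0,-1.154],"offset":[26.9,-53.5,0],"fingers":-1},{"twist":[0,0,-1.154],"offset":[26.9,-53.5,0],"fingers":-1}]' 30; python3 -c "
from h import *
st()"
```

```text
time_s: 2.95
tcp_pos: [0.5392, 0.0295, 0.2312]
tool_rot: [1.232, 1.196, -1.231]
wrist_force: [-0.4, 0.6, 0.5]
opening: 0.006
t 2.95 tcp [539.2  29.5 231.2] board [-25.5  39.1] F [-0.4  0.6  0.5] open 0.01
toolx [-0.001  0.001 -1.   ] tooly yaw deg -1.72
```

```bash
python3 -m creep '[{"twist":[0,0,0],"offset":[0,0,-10],"fingers":-1},{"twist":[0,0,0],"offset":[0,0,-16],"fingers":-1},{"twist":[0,0,0],"offset":[0,0,-16],"fingers":-1},{"twist":[0,0,0],"offset":[0,0,-16],"fingers":-1},{"twist":[0,0,0],"offset":[0,0,-18.5],"fingers":-1},{"twist":[0,0,0],"offset":[0,0,-20],"fingers":-1},{"twist":[0,0,0],"offset":[0,0,-20.5],"fingers":-1},{"twist":[0,0,0],"offset":[0,0,-20.5],"fingers":-1},{"twist":[0,0,0],"offset":[0,0,-20.5],"fingers":-1}]'; python3 -c "
from h import *
st();cv2.imwrite('pics/a1.png',manip.get_image('scene')[170:350,180:420,::-1].repeat(3,0).repeat(3,1))"
```

```text
time_s: 3.7
tcp_pos: [0.5399, 0.0294, 0.027]
tool_rot: [1.232, 1.195, -1.23]
wrist_force: [0.6, 0.2, -0.2]
opening: -0.004
t 3.7 tcp [539.9  29.4  27. ] board [-24.8  38.9] F [ 0.6  0.2 -0.2] open -0.0
toolx [ 0.001  0.    -1.   ] tooly yaw deg -1.7
```

View pics/a1.png

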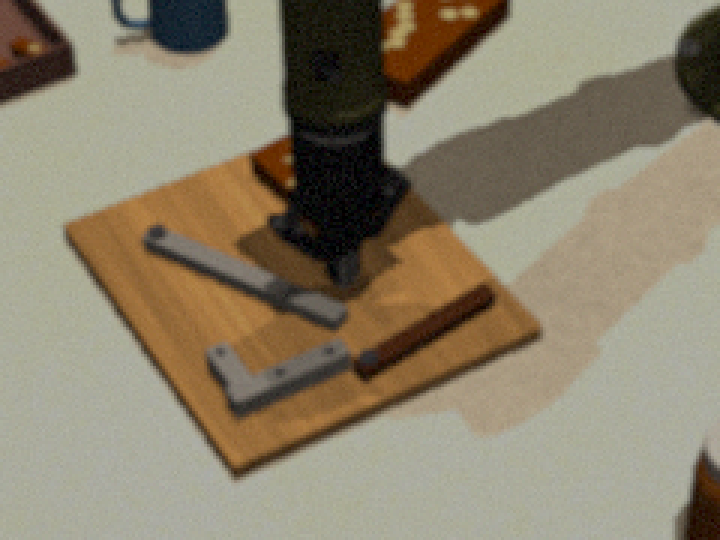

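```bash
python3 -m creep '[{"twist":[0,0,0],"offset":[0.8,0.4,0],"fingers":-1},{"twist":[0,0,0],"offset":[1.6,0.9,0],"fingers":-1},{"twist":[0,0,0],"offset":[2.4,1.3,0],"fingers":-1},{"twist":[0,0,0],"offset":[3.1,1.7,0],"fingers":-1},{"twist":[0,0,0],"offset":[3.8,2.0,0],"fingers":-1},{"twist":[0,0,0],"offset":[4.6,2.3,0],"fingers":-1},{"twist":[0,0,0],"offset":[5.3,2.6,0],"fingers":-1},{"twist":[0,0,0],"offset":[6.1,2.9,0],"fingers":-1},{"twist":[0,0,0],"offset":[6.9,3.1,0],"fingers":-1},{"twist":[0,0,0],"offset":[7.5,3.2,0],"fingers":-1},{"twist":[0,0,0],"offset":[8.0,3.3,0],"fingers":-1},{"twist":[0,0,0],"offset":[8.2,3.3,0],"fingers":-1},{"twist":[0,0,0],"offset":[8.2,3.3,0],"fingers":-1}]'
```

```text
time_s: 4.83
tcp_pos: [0.6248, 0.0609, 0.0281]
tool_rot: [1.234, 1.19, -1.229]
wrist_force: [1.2, -2.4, 6.3]
opening: -0.001
```

```bash
python3 -m creep '[{"twist":[0,0,0],"offset":[0.2,0,0],"fingers":-1},{"twist":[0,0,0],"offset":[0.4,0,0],"fingers":-1},{"twist":[0,0,0],"offset":[0.4,0,0],"fingers":-1}]'; python3 -c "
from h import *
st();cv2.imwrite('pics/a2.png',manip.get_image('scene')[170:350,180:420,::-1].repeat(3,0).repeat(3,1))"
```

```text
time_s: 5.08
tcp_pos: [0.6283, 0.0611, 0.0281]
tool_rot: [1.234, 1.191, -1.229]
wrist_force: [0.0, -2.5, 7.0]
opening: -0.001
t 5.08 tcp [628.3  61.1  28.1] board [62.5 73.4] F [ 0.  -2.5  7. ] open -0.0
toolx [ 0.004 -0.    -1.   ] tooly yaw deg -1.8
```

View pics/a2.png

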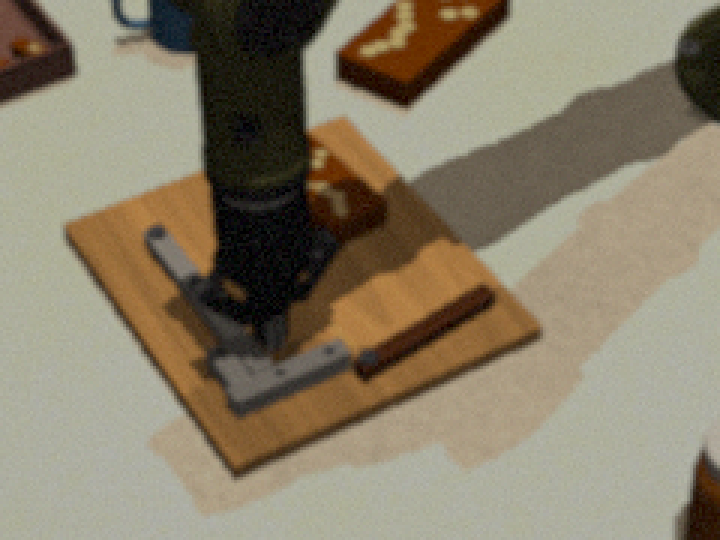

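```bash
python3 -m creep '[{"twist":[0,0,0],"offset":[-0.5,-0.2,0.2],"fingers":-1},{"twist":[0,0,0],"offset":[-2,-0.5,0.5],"fingers":-1},{"twist":[0,0,0],"offset":[-5,-0.5,4],"fingers":-1},{"twist":[0,0,0],"offset":[-9,-1.5,8],"fingers":-1},{"twist":[0,0,0],"offset":[-12,-3,12],"fingers":-1},{"twist":[0,0,0],"offset":[-15,-5,12],"fingers":-1},{"twist":[0,0,0],"offset":[-15,-5,12],"fingers":-1},{"twist":[0,0,0],"offset":[-15,-5,12],"fingers":-1}]'; python3 -c "
from h import *
st()
im=manip.get_image('top')
for t in ('bar_tip','bar_pin','slab_center'):
  for c in ('top','scene'):
    print(t,c,[(np.round(d['point'],4).tolist(),round(d['score'],2)) for d in manip.mark_of(t,c)][:3])
print(*rect('top','bar_tip',.035),sep='\n')
cv2.imwrite('pics/a3.png',cv2.resize(im[145:270,250:390,::-1],None,fx=5,fy=4.8,interpolation=cv2.INTER_CUBIC))"
```

```text
time_s: 5.8
tcp_pos: [0.4732, 0.0095, 0.1487]
tool_rot: [1.235, 1.192, -1.233]
wrist_force: [-0.3, 0.7, 0.3]
opening: -0.0
t 5.8 tcp [473.2   9.5 148.7] board [-90.9  16.9] F [-0.3  0.7  0.3] open -0.0
toolx [ 0.001 -0.    -1.   ] tooly yaw deg -1.93
bar_tip top [([0.4632, -0.3907, -0.0002], 0.7), ([0.6474, 0.0847, 0.0325], 0.64)]
bar_tip scene [([0.6477, 0.0884, 0.0341], 0.85)]
bar_pin top [([0.6446, -0.1036, 0.0349], 0.81)]
bar_pin scene []
slab_center top [([0.2757, -0.2399, 0.0177], 0.95), ([0.498, -0.0853, 0.0291], 0.69)]
slab_center scene [([0.4982, -0.0822, 0.0332], 0.94), ([0.2221, 0.2944, 0.0165], 0.91), ([0.2792, -0.2357, 0.0164], 0.71)]
(0.64, 794, array([434. , 413.2]), array([93.2, 74. ]), 66.3)
(0.59, 488, array([642.9, -10.3]), array([195.2,  19.5]), 89.0)
```

View pics/a3.png

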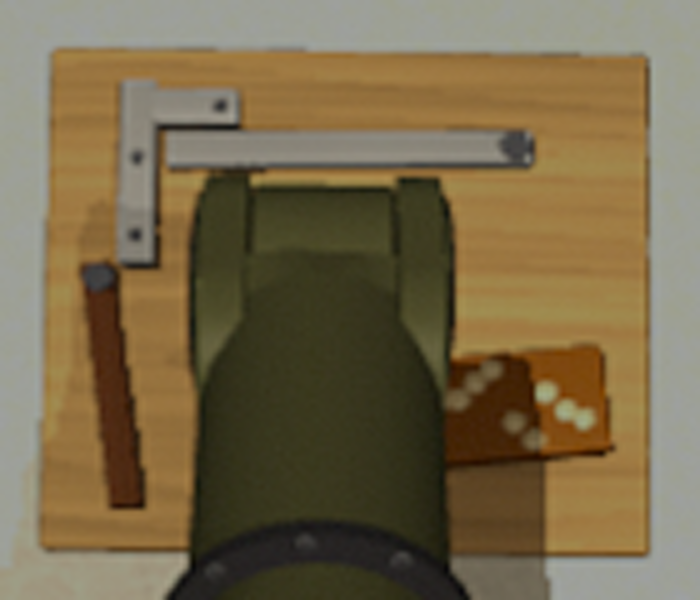

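```bash
python3 -c "
from h import *
print(np.round(manip.state()['joints'],2))"; python3 -m creep '[{"twist":[0,0,0.1],"offset":[3,0.5,0],"fingers":-1},{"twist":[0,0,0.22],"offset":[6,0.9,0],"fingers":-1},{"twist":[0,0,0.34],"offset":[9,1.4,0],"fingers":-1},{"twist":[0,0,0.46],"offset":[12.5,1.9,0],"fingers":-1},{"twist":[0,0,0.58],"offset":[12.5,1.9,0],"fingers":-1},{"twist":[0,0,0.7],"offset":[12.5,1.9,0],"fingers":-1},{"twist":[0,0,0.82],"offset":[12.5,1.9,0],"fingers":-1},{"twist":[0,0,0.94],"offset":[12.5,1.9,0],"fingers":-1},{"twist":[0,0,1.06],"offset":[12.5,1.9,0],"fingers":-1},{"twist":[0,0,1.18],"offset":[12.5,1.9,0],"fingers":-1},{"twist":[0,0,1.3],"offset":[12.5,1.9,0],"fingers":-1},{"twist":[0,0,1.42],"offset":[12.5,1.9,0],"fingers":-1},{"twist":[0,0,1.54],"offset":[12.5,1.9,-4],"fingers":-1},{"twist":[0,0,1.571],"offset":[12.5,1.9,-8],"fingers":-1},{"twist":[0,0,1.571],"offset":[12.5,1.9,-10],"fingers":-1},{"twist":[0,0,1.571],"offset":[12.5,1.9,-11.5],"fingers":-1},{"twist":[0,0,1.571],"offset":[12.5,1.9,-12.2],"fingers":-1},{"twist":[0,0,1.571],"offset":[12.5,1.9,-12.2],"fingers":-1}]'; python3 -c "
from h import *
st();print(np.round(manip.state()['joints'],2))"
```

```text
[-0.21  0.38  0.18  2.01 -0.1   0.76  0.  ]
time_s: 7.7
tcp_pos: [0.5996, 0.0305, 0.0221]
tool_rot: [0.024, 1.574, -0.024]
wrist_force: [-0.1, -0.4, 0.4]
opening: -0.001
t 7.7 tcp [599.6  30.5  22.1] board [34.8 41.9] F [-0.1 -0.4  0.4] open -0.0
toolx [-0.004 -0.    -1.   ] tooly yaw deg 88.24
[ 0.05  0.7  -0.22  1.8   0.23  0.67  1.23]
```

```bash
python3 -m creep '[{"twist":[0,0,0],"offset":[0.8,0,0.3],"fingers":-1},{"twist":[0,0,0],"offset":[1.6,0,0.3],"fingers":-1},{"twist":[0,0,0],"offset":[2.2,0,0.3],"fingers":-1},{"twist":[0,0,0],"offset":[2.6,0,0.3],"fingers":-1},{"twist":[0,0,0],"offset":[2.8,0,0.3],"fingers":-1},{"twist":[0,0,0],"offset":[3.0,0,0.3],"fingers":-1},{"twist":[0,0,0],"offset":[3.0,0,0.3],"fingers":-1}]'
```

```text
time_s: 8.28
tcp_pos: [0.6302, 0.0304, 0.0274]
tool_rot: [0.024, 1.572, -0.024]
wrist_force: [-2.4, 0.7, 1.2]
opening: 0.001
```

```bash
python3 -m creep '[{"twist":[0,0,0],"offset":[0.2,0,0],"fingers":-1},{"twist":[0,0,0],"offset":[0.4,0,0],"fingers":-1},{"twist":[0,0,0],"offset":[0.4,0,0],"fingers":-1}]';python3 -m creep '[{"twist":[0,0,0],"offset":[0.2,0,0],"fingers":-1},{"twist":[0,0,0],"offset":[0.4,0,0],"fingers":-1},{"twist":[0,0,0],"offset":[0.4,0,0],"fingers":-1}]'
```

```text
time_s: 8.53
tcp_pos: [0.6304, 0.0304, 0.027]
tool_rot: [0.023, 1.579, -0.025]
wrist_force: [-13.1, 1.1, 10.9]
opening: 0.002
time_s: 8.78
tcp_pos: [0.6305, 0.0304, 0.0267]
tool_rot: [0.022, 1.586, -0.025]
wrist_force: [-23.1, -1.2, 19.4]
opening: -0.005
```

```bash
python3 -m creep '[{"twist":[0,0,0],"offset":[-1.5,0,0],"fingers":-1},{"twist":[0,0,0],"offset":[-4,0,1],"fingers":-1},{"twist":[0,0,0],"offset":[-5,-1,5],"fingers":-1},{"twist":[0,0,-0.1],"offset":[-8,-4,9],"fingers":-1},{"twist":[0,0,-0.22],"offset":[-11,-8,10],"fingers":1},{"twist":[0,0,-0.34],"offset":[-13.5,-11.3,10],"fingers":1},{"twist":[0,0,-0.46],"offset":[-13.5,-11.3,10],"fingers":1},{"twist":[0,0,-0.58],"offset":[-13.5,-11.3,10],"fingers":1},{"twist":[0,0,-0.7],"offset":[-13.5,-11.3,10],"fingers":1},{"twist":[0,0,-0.82],"offset":[-13.5,-11.3,10],"fingers":1},{"twist":[0,0,-0.94],"offset":[-13.5,-11.3,10],"fingers":1},{"twist":[0,0,-1.06],"offset":[-13.5,-11.3,10],"fingers":1},{"twist":[0,0,-1.18],"offset":[-13.5,-11.3,10],"fingers":1},{"twist":[0,0,-1.3],"offset":[-13.5,-11.3,10],"fingers":1},{"twist":[0,0,-1.42],"offset":[-13.5,-11.3,10],"fingers":1},{"twist":[0,0,-1.467],"offset":[-13.5,-11.3,10],"fingers":1},{"twist":[0,0,-1.467],"offset":[-13.5,-11.3,10],"fingers":1}]'; python3 -c "
from h import *
st()
im=manip.get_image('top')
for t in ('bar_tip','bar_pin'):
  for c in ('top','scene'):
    print(t,c,[(np.round(d['point'],4).tolist(),round(d['score'],2)) for d in manip.mark_of(t,c)][:3])
cv2.imwrite('pics/a4.png',cv2.resize(im[145:270,250:390,::-1],None,fx=5,fy=4.8,interpolation=cv2.INTER_CUBIC))
manip.get_image('scene')
print(*rect('scene','slab',.043),sep='\n')
"
```

```text
time_s: 10.2
tcp_pos: [0.504, -0.0826, 0.1274]
tool_rot: [1.157, 1.241, -1.156]
wrist_force: [0.9, -0.9, -0.7]
opening: 1.001
t 10.2 tcp [504.  -82.6 127.4] board [-57.2 -74.1] F [ 0.9 -0.9 -0.7] open 1.0
toolx [ 0.001 -0.    -1.   ] tooly yaw deg 4.08
bar_tip top [([0.6525, 0.0863, 0.0332], 0.86)]
bar_tip scene [([0.6477, 0.0884, 0.0341], 0.85)]
bar_pin top [([0.6489, -0.1021, 0.0374], 0.9)]
bar_pin scene []
(0.97, 1507, array([ 297.5, -202.4]), array([221. , 109.8]), 23.9)
(0.83, 1033, array([502.2, -70.5]), array([ 74.9, 153.7]), 4.1)
(0.77, 2444, array([241.2, 315.8]), array([211.7, 103.3]), 70.0)
```

View pics/a4.png

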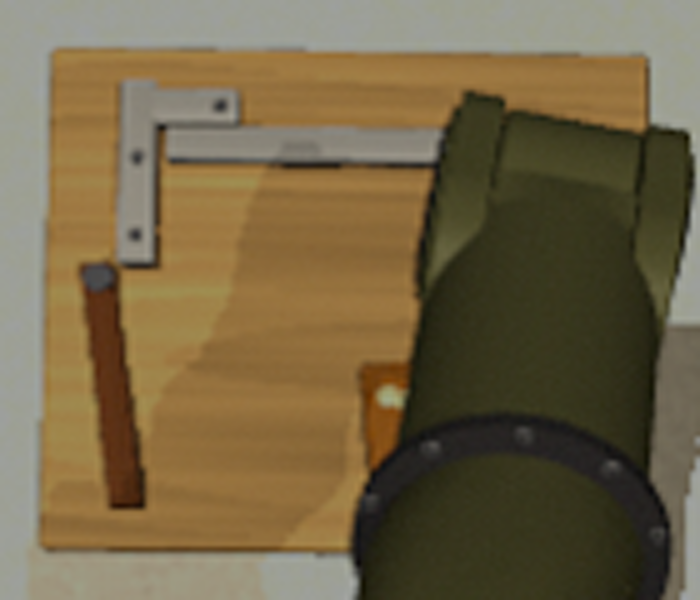

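The bar now touches its stop, with its edge level with the stop's at crop y≈127. Next I grasp the slab across its width.

```bash
python3 -m creep '[{"twist":[0,0,0],"offset":[-0.8,0,-3],"fingers":1},{"twist":[0,0,0],"offset":[-0.8,0,-7],"fingers":1},{"twist":[0,0,0],"offset":[-0.8,0,-9],"fingers":1},{"twist":[0,0,0],"offset":[-0.8,0,-10.4],"fingers":1},{"twist":[0,0,0],"offset":[-0.8,0,-10.6],"fingers":1},{"twist":[0,0,0],"offset":[-0.8,0,-10.6],"fingers":1},{"twist":[0,0,0],"offset":[-0.8,0,-10.6],"fingers":0},{"twist":[0,0,0],"offset":[-0.8,0,-10.6],"fingers":-0.3},{"twist":[0,0,0],"offset":[-0.8,0,-10.6],"fingers":-0.3},{"twist":[0,0,0],"offset":[-0.8,0,-10.6],"fingers":-0.3},{"twist":[0,0,0],"offset":[-0.8,0,-10.6],"fingers":-0.3}]' 25; python3 -c "
from h import *
st();cv2.imwrite('pics/a5.png',manip.get_image('scene')[150:330,180:420,::-1].repeat(3,0).repeat(3,1))"
```

```text
time_s: 11.47
tcp_pos: [0.4967, -0.0828, 0.0226]
tool_rot: [1.156, 1.241, -1.154]
wrist_force: [-1.1, 0.5, 7.2]
opening: 0.695
t 11.47 tcp [496.7 -82.8  22.6] board [-64.5 -74.6] F [-1.1  0.5  7.2] open 0.69
toolx [ 0.003 -0.    -1.   ] tooly yaw deg 4.18
```

View pics/a5.png

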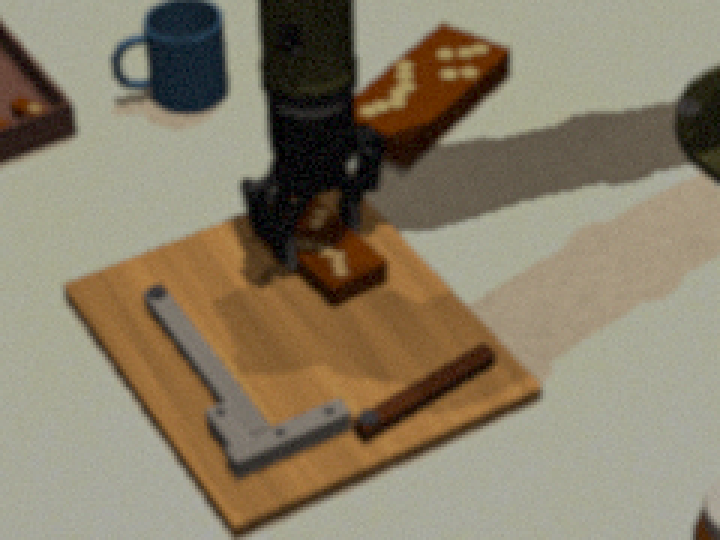

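```bash
python3 -m creep '[{"twist":[0,0,-0.01],"offset":[0.4,0.5,0],"fingers":-0.3},{"twist":[0,0,-0.02],"offset":[1.0,1.2,0],"fingers":-0.3},{"twist":[0,0,-0.03],"offset":[1.6,2.0,0],"fingers":-0.3},{"twist":[0,0,-0.04],"offset":[2.2,2.8,0],"fingers":-0.3},{"twist":[0,0,-0.05],"offset":[2.8,3.6,0],"fingers":-0.3},{"twist":[0,0,-0.06],"offset":[3.4,4.4,0],"fingers":-0.3},{"twist":[0,0,-0.07],"offset":[4.1,5.2,0],"fingers":-0.3},{"twist":[0,0,-0.08],"offset":[4.8,6.0,0],"fingers":-0.3},{"twist":[0,0,-0.09],"offset":[5.4,6.8,0],"fingers":-0.3},{"twist":[0,0,-0.1],"offset":[6.0,7.6,0],"fingers":-0.3},{"twist":[0,0,-0.105],"offset":[6.7,8.4,0],"fingers":-0.3},{"twist":[0,0,-0.105],"offset":[7.3,9.2,0],"fingers":-0.3},{"twist":[0,0,-0.105],"offset":[7.8,9.8,0],"fingers":-0.3},{"twist":[0,0,-0.105],"offset":[8.2,10.2,0],"fingers":-0.3},{"twist":[0,0,-0.105],"offset":[8.2,10.2,0],"fingers":-0.3},{"twist":[0,0,-0.105],"offset":[8.2,10.2,0],"fingers":-0.3}]'; python3 -c "
from h import *
st();cv2.imwrite('pics/a6.png',manip.get_image('scene')[150:330,180:420,::-1].repeat(3,0).repeat(3,1))"
```

```text
time_s: 12.85
tcp_pos: [0.5777, 0.0181, 0.0226]
tool_rot: [1.233, 1.192, -1.233]
wrist_force: [-3.6, -2.5, 7.1]
opening: 0.698
t 12.85 tcp [577.7  18.1  22.6] board [13.3 28.8] F [-3.6 -2.5  7.1] open 0.7
toolx [ 0.001 -0.001 -1.   ] tooly yaw deg -1.9
```

View pics/a6.png

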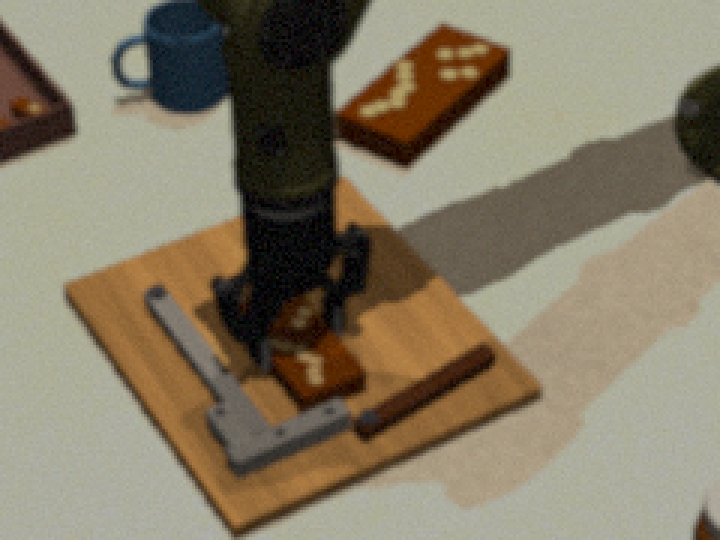

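```bash
python3 -m creep '[{"twist":[0,0,0],"offset":[0,0,0],"fingers":0.75},{"twist":[0,0,0],"offset":[0,0,0],"fingers":0.75},{"twist":[0,0,0],"offset":[0,0,0],"fingers":0.75},{"twist":[0,0,0],"offset":[0,0,3],"fingers":0.75},{"twist":[0,0,0],"offset":[0,0,7],"fingers":0.75},{"twist":[0,0,0.1],"offset":[-1,0,9],"fingers":-1},{"twist":[0,0,0.22],"offset":[-4,0.2,9],"fingers":-1},{"twist":[0,0,0.34],"offset":[-6.1,0.2,9],"fingers":-1},{"twist":[0,0,0.46],"offset":[-6.1,0.2,9],"fingers":-1},{"twist":[0,0,0.58],"offset":[-6.1,0.2,9],"fingers":-1},{"twist":[0,0,0.7],"offset":[-6.1,0.2,9],"fingers":-1},{"twist":[0,0,0.82],"offset":[-6.1,0.2,9],"fingers":-1},{"twist":[0,0,0.94],"offset":[-6.1,0.2,9],"fingers":-1},{"twist":[0,0,1.06],"offset":[-6.1,0.2,9],"fingers":-1},{"twist":[0,0,1.18],"offset":[-6.1,0.2,9],"fingers":-1},{"twist":[0,0,1.3],"offset":[-6.1,0.2,9],"fingers":-1},{"twist":[0,0,1.42],"offset":[-6.1,0.2,9],"fingers":-1},{"twist":[0,0,1.54],"offset":[-6.1,0.2,9],"fingers":-1},{"twist":[0,0,1.571],"offset":[-6.1,0.2,9],"fingers":-1},{"twist":[0,0,1.571],"offset":[-6.1,0.2,9],"fingers":-1}]' 30; python3 -c "
from h import *
st();im=manip.get_image('top')
print(*rect('top','slab',.043),sep='\n')
cv2.imwrite('pics/a7.png',cv2.resize(im[145:270,250:390,::-1],None,fx=5,fy=4.8,interpolation=cv2.INTER_CUBIC))"
```

```text
time_s: 14.57
tcp_pos: [0.5166, 0.0213, 0.1112]
tool_rot: [0.026, 1.571, -0.026]
wrist_force: [0.0, -0.4, -0.7]
opening: 0.003
t 14.57 tcp [516.6  21.3 111.2] board [-47.9  30.1] F [ 0.  -0.4 -0.7] open 0.0
toolx [-0.  0. -1.] tooly yaw deg 88.12
(0.81, 2359, array([220.8, 296.5]), array([190.5,  88.7]), 68.5)
(0.68, 2407, array([ 278.7, -229.4]), array([188.2,  92.2]), 22.1)
```

View pics/a7.png

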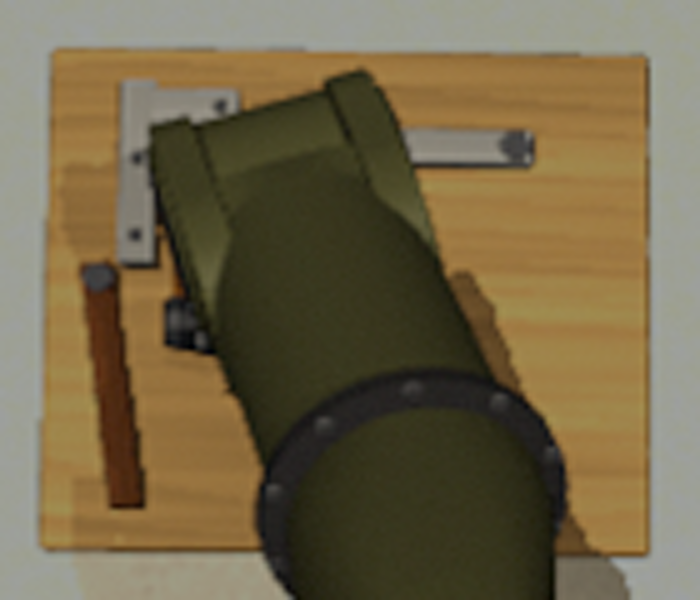

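```bash
python3 -m creep '[{"twist":[0,0,0],"offset":[0,0,-3],"fingers":-1},{"twist":[0,0,0],"offset":[0,0,-6],"fingers":-1},{"twist":[0,0,0],"offset":[0,0,-8],"fingers":-1},{"twist":[0,0,0],"offset":[0,0,-8.5],"fingers":-1},{"twist":[0,0,0],"offset":[0.6,0,-8.5],"fingers":-1},{"twist":[0,0,0],"offset":[1.3,0,-8.5],"fingers":-1},{"twist":[0,0,0],"offset":[1.8,0,-8.5],"fingers":-1},{"twist":[0,0,0],"offset":[2.3,0,-8.5],"fingers":-1},{"twist":[0,0,0],"offset":[2.8,0,-8.5],"fingers":-1},{"twist":[0,0,0],"offset":[3.3,0,-8.5],"fingers":-1},{"twist":[0,0,0],"offset":[3.8,0,-8.5],"fingers":-1},{"twist":[0,0,0],"offset":[4.2,0,-8.5],"fingers":-1},{"twist":[0,0,0],"offset":[4.5,0,-8.5],"fingers":-1},{"twist":[0,0,0],"offset":[4.8,0,-8.5],"fingers":-1},{"twist":[0,0,0],"offset":[5.0,0,-8.5],"fingers":-1},{"twist":[0,0,0],"offset":[5.0,0,-8.5],"fingers":-1}]'; python3 -c "
from h import *
st()"
```

```text
time_s: 16.0
tcp_pos: [0.5673, 0.0214, 0.0262]
tool_rot: [0.025, 1.57, -0.025]
wrist_force: [-1.5, -0.6, 1.1]
opening: 0.005
t 16.0 tcp [567.3  21.4  26.2] board [ 2.8 31.8] F [-1.5 -0.6  1.1] open 0.01
toolx [ 0.001  0.    -1.   ] tooly yaw deg 88.17
```

```bash
python3 -m creep '[{"twist":[0,0,0],"offset":[0.15,0,0],"fingers":-1},{"twist":[0,0,0],"offset":[0.3,0,0],"fingers":-1},{"twist":[0,0,0],"offset":[0.3,0,0],"fingers":-1}]';python3 -m creep '[{"twist":[0,0,0],"offset":[0.15,0,0],"fingers":-1},{"twist":[0,0,0],"offset":[0.3,0,0],"fingers":-1},{"twist":[0,0,0],"offset":[0.3,0,0],"fingers":-1}]'
```

```text
time_s: 16.25
tcp_pos: [0.5696, 0.0213, 0.0262]
tool_rot: [0.025, 1.571, -0.025]
wrist_force: [-3.9, -1.0, 3.2]
opening: 0.003
time_s: 16.5
tcp_pos: [0.5698, 0.0211, 0.026]
tool_rot: [0.024, 1.576, -0.026]
wrist_force: [-10.9, -0.2, 8.9]
opening: 0.002
```

```bash
python3 -m creep '[{"twist":[0,0,0],"offset":[-1,0,0],"fingers":-1},{"twist":[0,0,0],"offset":[-3,0,1],"fingers":-1},{"twist":[0,0,0],"offset":[-3,0,5],"fingers":-1},{"twist":[0,0,-0.1],"offset":[-2,-2,9],"fingers":-1},{"twist":[0,0,-0.22],"offset":[0,-5,9],"fingers":-1},{"twist":[0,0,-0.34],"offset":[2,-8,9],"fingers":-1},{"twist":[0,0,-0.46],"offset":[3.6,-10,9],"fingers":-1},{"twist":[0,0,-0.58],"offset":[3.6,-10,9],"fingers":-1},{"twist":[0,0,-0.7],"offset":[3.6,-10,9],"fingers":-1},{"twist":[0,0,-0.82],"offset":[3.6,-10,9],"fingers":-1},{"twist":[0,0,-0.94],"offset":[3.6,-10,9],"fingers":-1},{"twist":[0,0,-1.06],"offset":[3.6,-10,9],"fingers":-1},{"twist":[0,0,-1.18],"offset":[3.6,-10,9],"fingers":-1},{"twist":[0,0,-1.3],"offset":[3.6,-10,9],"fingers":-1},{"twist":[0,0,-1.42],"offset":[3.6,-10,9],"fingers":-1},{"twist":[0,0,-1.54],"offset":[3.6,-10,9],"fingers":-1},{"twist":[0,0,-1.571],"offset":[3.6,-10,9],"fingers":-1},{"twist":[0,0,-1.571],"offset":[3.6,-10,9],"fingers":-1}]' 30; python3 -c "
from h import *
st();im=manip.get_image('top');print(*rect('top','slab',.043),sep='\n')
im=manip.get_image('scene')
print('scene',[(np.round(d['point'],4).tolist(),round(d['score'],2)) for d in manip.mark_of('slab_center','scene')])
cv2.imwrite('pics/a8.png',cv2.resize(im[190:340,190:380,::-1],None,fx=4,fy=4,interpolation=cv2.INTER_CUBIC))"
```

```text
time_s: 18.0
tcp_pos: [0.6095, -0.0785, 0.1164]
tool_rot: [1.232, 1.193, -1.231]
wrist_force: [-0.5, -0.6, -0.6]
opening: 0.0
t 18.0 tcp [609.5 -78.5 116.4] board [ 48.1 -66.7] F [-0.5 -0.6 -0.6] open 0.0
toolx [ 0.002 -0.001 -1.   ] tooly yaw deg -1.74
(0.8, 2499, array([ 279.1, -229.4]), array([192.6,  92.7]), 22.1)
(0.78, 2436, array([219.8, 297.7]), array([191. ,  89.9]), 69.8)
(0.75, 832, array([608.7,  32.2]), array([105.1,  63.2]), 88.9)
scene [([0.6105, 0.0142, 0.0317], 0.95), ([0.2795, -0.235, 0.0173], 0.86), ([0.2217, 0.2946, 0.0169], 0.59)]
```

View pics/a8.png

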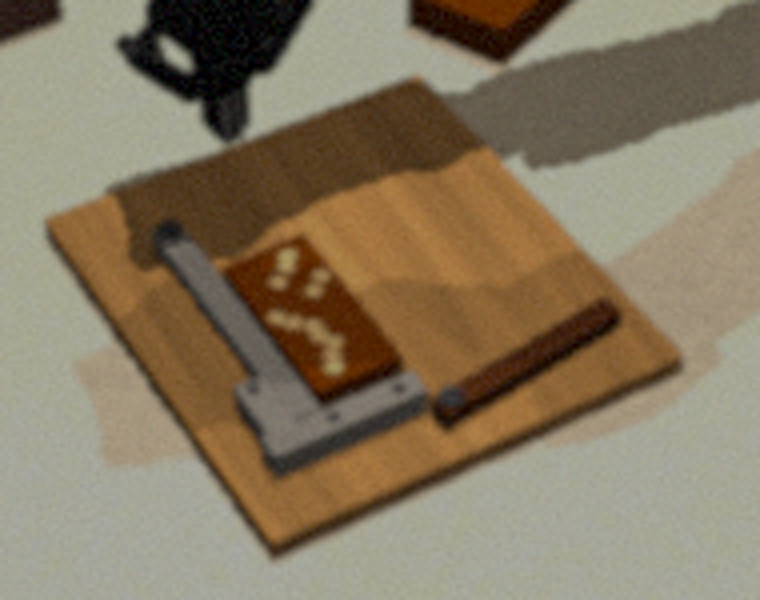

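```bash
python3 -m creep '[{"twist":[0,0,0],"offset":[0,0,-3],"fingers":-1},{"twist":[0,0,0],"offset":[0,0,-6],"fingers":-1},{"twist":[0,0,0],"offset":[0,0,-7.8],"fingers":-1},{"twist":[0,0,0],"offset":[0,0,-8.2],"fingers":-1},{"twist":[0,0,0],"offset":[0,0.5,-8.2],"fingers":-1},{"twist":[0,0,0],"offset":[0,1.1,-8.2],"fingers":-1},{"twist":[0,0,0],"offset":[0,1.6,-8.2],"fingers":-1},{"twist":[0,0,0],"offset":[0,2.0,-8.2],"fingers":-1},{"twist":[0,0,0],"offset":[0.1,2.4,-8.2],"fingers":-1},{"twist":[0,0,0],"offset":[0.1,2.7,-8.2],"fingers":-1},{"twist":[0,0,0],"offset":[0.1,2.9,-8.2],"fingers":-1},{"twist":[0,0,0],"offset":[0.1,2.9,-8.2],"fingers":-1}]'; python3 -c "
from h import *
st()"
```

```text
time_s: 19.2
tcp_pos: [0.6102, -0.051, 0.0356]
tool_rot: [1.232, 1.191, -1.233]
wrist_force: [-0.3, -3.2, 2.1]
opening: -0.002
t 19.2 tcp [610.2 -51.   35.6] board [ 47.9 -39.2] F [-0.3 -3.2  2.1] open -0.0
toolx [ 0.002 -0.002 -1.   ] tooly yaw deg -1.86
```

```bash
python3 -m creep '[{"twist":[0,0,0],"offset":[0,0.15,0],"fingers":-1},{"twist":[0,0,0],"offset":[0,0.3,0],"fingers":-1},{"twist":[0,0,0],"offset":[0,0.3,0],"fingers":-1}]';python3 -m creep '[{"twist":[0,0,0],"offset":[0,0.15,0],"fingers":-1},{"twist":[0,0,0],"offset":[0,0.3,0],"fingers":-1},{"twist":[0,0,0],"offset":[0,0.3,0],"fingers":-1}]'
```

```text
time_s: 19.45
tcp_pos: [0.6103, -0.0482, 0.0355]
tool_rot: [1.233, 1.19, -1.233]
wrist_force: [0.2, -4.8, 3.9]
opening: 0.003
time_s: 19.7
tcp_pos: [0.6103, -0.0476, 0.0356]
tool_rot: [1.232, 1.187, -1.235]
wrist_force: [-1.5, -9.7, 4.1]
opening: -0.001
```

```bash
python3 -m creep '[{"twist":[0,0,0],"offset":[0,0.15,0],"fingers":-1},{"twist":[0,0,0],"offset":[0,0.3,0],"fingers":-1},{"twist":[0,0,0],"offset":[0,0.3,0],"fingers":-1}]'
python3 -m creep '[{"twist":[0,0,0],"offset":[0,-1,0],"fingers":-1},{"twist":[0,0,0],"offset":[0,-2.5,1],"fingers":-1},{"twist":[0,0,0],"offset":[0,-3,4],"fingers":-1},{"twist":[0,0,0],"offset":[0,-5,8],"fingers":-1},{"twist":[0,0,0],"offset":[-4,-5,8],"fingers":-1},{"twist":[0,0,0],"offset":[-4,-5,8],"fingers":-1}]'; python3 -c "
from h import *
st();im=manip.get_image('top');print(*rect('top','slab',.043),sep='\n')
cv2.imwrite('pics/b9t.png',cv2.resize(im[145:270,250:390,::-1],None,fx=5,fy=4.8,interpolation=cv2.INTER_CUBIC))
im=manip.get_image('scene')
cv2.imwrite('pics/b9.png',cv2.resize(im[190:340,190:380,::-1],None,fx=4,fy=4,interpolation=cv2.INTER_CUBIC))"
```

```text
time_s: 19.95
tcp_pos: [0.6103, -0.0475, 0.0356]
tool_rot: [1.232, 1.184, -1.238]
wrist_force: [-0.8, -16.6, 2.6]
opening: 0.0
time_s: 20.45
tcp_pos: [0.5634, -0.0932, 0.1166]
tool_rot: [1.234, 1.195, -1.238]
wrist_force: [-2.1, -0.6, -1.2]
opening: 0.0
t 20.45 tcp [563.4 -93.2 116.6] board [  2.5 -82.8] F [-2.1 -0.6 -1.2] open 0.0
toolx [-0.004  0.    -1.   ] tooly yaw deg -2.06
(0.96, 2398, array([ 279.3, -229. ]), array([190.2,  91.8]), 21.9)
(0.95, 1143, array([608.6,  30.8]), array([129.3,  63.2]), 88.9)
(0.71, 2311, array([219.9, 297. ]), array([187.9,  86.9]), 70.4)
```

View pics/b9.png

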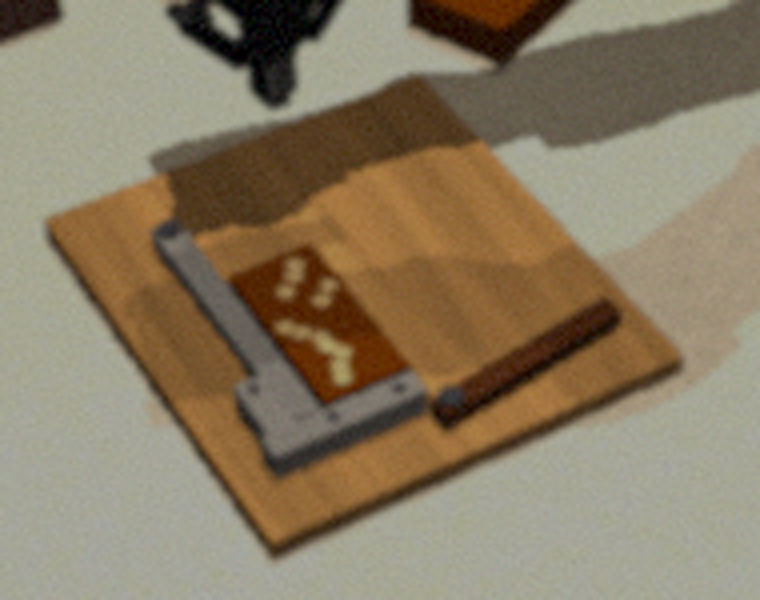

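View pics/b9t.png

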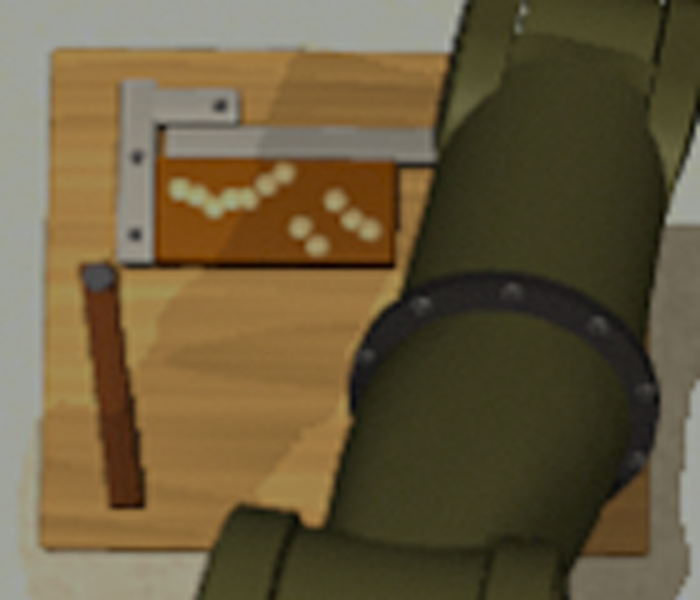

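The slab is snug in the corner: flush to the bar along crop y≈158 and to the block at x≈155. Now I work out the clamp arc.

```bash
python3 - <<'E'
from h import *
cur=np.array(manip.state()["tcp_pos"][:2])*1000
def pos(phi,d,r=105):
    return b2w(*(np.array([6,135])+r*np.array([-np.sin(phi),-np.cos(phi)])+d*np.array([-np.cos(phi),np.sin(phi)])))
s=pos(1.437,36);print("start",s,"off",(s-cur)/10,"yaw",90-1.8-np.degrees(1.437))
for k in range(0,16):
    phi=max(1.437-0.1*k,0);p=pos(phi,20);print(round(phi,3),np.round((p-s)/10,1),round(1.437-phi,2))
E
```

```text
start [465.60549854 149.52368313] off [-10.4448881   24.01727799] yaw 5.865964839700695
1.437 [ 0.2 -1.6] 0.0
1.337 [ 0.1 -2.7] 0.1
1.237 [ 0.2 -3.7] 0.2
1.137 [ 0.4 -4.8] 0.3
1.037 [ 0.6 -5.8] 0.4
0.937 [ 1.  -6.8] 0.5
0.837 [ 1.5 -7.8] 0.6
0.737 [ 2.1 -8.7] 0.7
0.637 [ 2.7 -9.5] 0.8
0.537 [  3.5 -10.3] 0.9
0.437 [  4.3 -11. ] 1.0
0.337 [  5.2 -11.6] 1.1
0.237 [  6.1 -12.1] 1.2
0.137 [  7.1 -12.5] 1.3
0.037 [  8.1 -12.8] 1.4
0 [  8.5 -12.9] 1.44
```

```bash
python3 -m creep '[{"twist":[0,0,0.05],"offset":[-3,4,0],"fingers":-1},{"twist":[0,0,0.1],"offset":[-5,8,0],"fingers":-1},{"twist":[0,0,0.139],"offset":[-7,12,0],"fingers":-1},{"twist":[0,0,0.139],"offset":[-8.5,16,0],"fingers":-1},{"twist":[0,0,0.139],"offset":[-9.5,20,0],"fingers":-1},{"twist":[0,0,0.139],"offset":[-10.4,24.2,0],"fingers":-1},{"twist":[0,0,0.139],"offset":[-10.4,24.2,0],"fingers":-1},{"twist":[0,0,0.139],"offset":[-10.4,24.2,-3],"fingers":-1},{"twist":[0,0,0.139],"offset":[-10.4,24.2,-6],"fingers":-1},{"twist":[0,0,0.139],"offset":[-10.4,24.2,-8],"fingers":-1},{"twist":[0,0,0.139],"offset":[-10.4,24.2,-8.9],"fingers":-1},{"twist":[0,0,0.139],"offset":[-10.4,24.2,-8.9],"fingers":-1},{"twist":[0,0,0.139],"offset":[-10.4,24.2,-8.9],"fingers":-1}]'; python3 -c "
from h import *
st();im=manip.get_image('scene')
cv2.imwrite('pics/b10.png',cv2.resize(im[190:340,190:380,::-1],None,fx=4,fy=4,interpolation=cv2.INTER_CUBIC))"
```

```text
time_s: 21.68
tcp_pos: [0.4662, 0.1516, 0.0254]
tool_rot: [1.13, 1.258, -1.13]
wrist_force: [0.1, 0.4, 0.3]
opening: -0.003
t 21.68 tcp [466.2 151.6  25.4] board [-102.3  158.8] F [0.1 0.4 0.3] open -0.0
toolx [-0.  0. -1.] tooly yaw deg 6.14
```

View pics/b10.png

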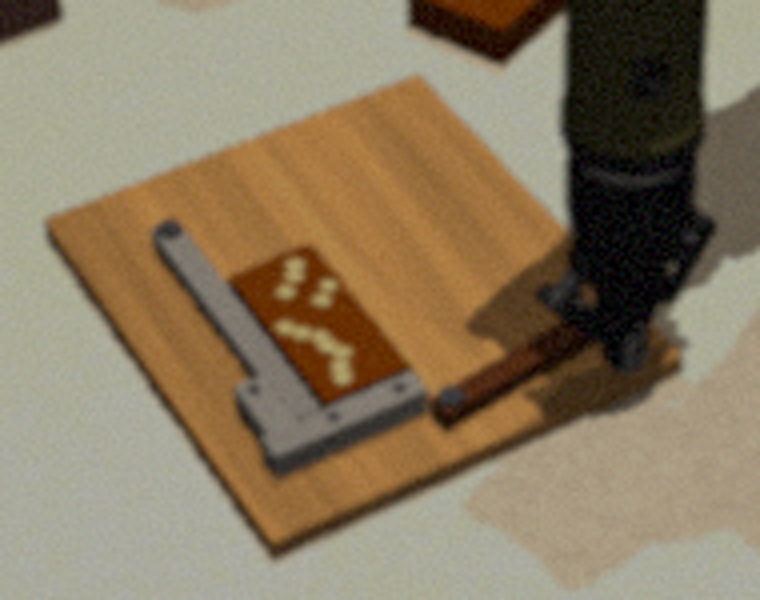

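```bash
python3 -m creep '[{"twist":[0,0,0],"offset":[0.1,-0.9,0.2],"fingers":-1},{"twist":[0,0,0],"offset":[0.1,-1.7,0.2],"fingers":-1},{"twist":[0,0,0.1],"offset":[0.1,-2.8,0.2],"fingers":-1},{"twist":[0,0,0.2],"offset":[0.2,-3.9,0.2],"fingers":-1},{"twist":[0,0,0.3],"offset":[0.3,-5.0,0.2],"fingers":-1},{"twist":[0,0,0.4],"offset":[0.6,-6.0,0.2],"fingers":-1},{"twist":[0,0,0.5],"offset":[1.0,-7.0,0.2],"fingers":-1},{"twist":[0,0,0.6],"offset":[1.4,-8.0,0.2],"fingers":-1},{"twist":[0,0,0.7],"offset":[2.0,-8.9,0.2],"fingers":-1},{"twist":[0,0,0.8],"offset":[2.7,-9.7,0.2],"fingers":-1},{"twist":[0,0,0.9],"offset":[3.4,-10.5,0.2],"fingers":-1},{"twist":[0,0,1.0],"offset":[4.2,-11.2,0.2],"fingers":-1},{"twist":[0,0,1.1],"offset":[5.1,-11.8,0.2],"fingers":-1},{"twist":[0,0,1.2],"offset":[6.0,-12.3,0.2],"fingers":-1},{"twist":[0,0,1.3],"offset":[7.0,-12.7,0.2],"fingers":-1},{"twist":[0,0,1.35],"offset":[7.2,-12.8,0.2],"fingers":-1},{"twist":[0,0,1.4],"offset":[7.2,-12.8,0.2],"fingers":-1}]'; python3 -c "
from h import *
st();im=manip.get_image('scene')
cv2.imwrite('pics/b11.png',cv2.resize(im[190:340,190:380,::-1],None,fx=4,fy=4,interpolation=cv2.INTER_CUBIC))"
```

```text
time_s: 23.15
tcp_pos: [0.5386, 0.0209, 0.0281]
tool_rot: [0.049, 1.568, -0.051]
wrist_force: [-0.5, -0.1, -0.6]
opening: 0.002
t 23.15 tcp [538.6  20.9  28.1] board [-25.9  30.4] F [-0.5 -0.1 -0.6] open 0.0
toolx [ 0.002 -0.001 -1.   ] tooly yaw deg 86.35
```

View pics/b11.png

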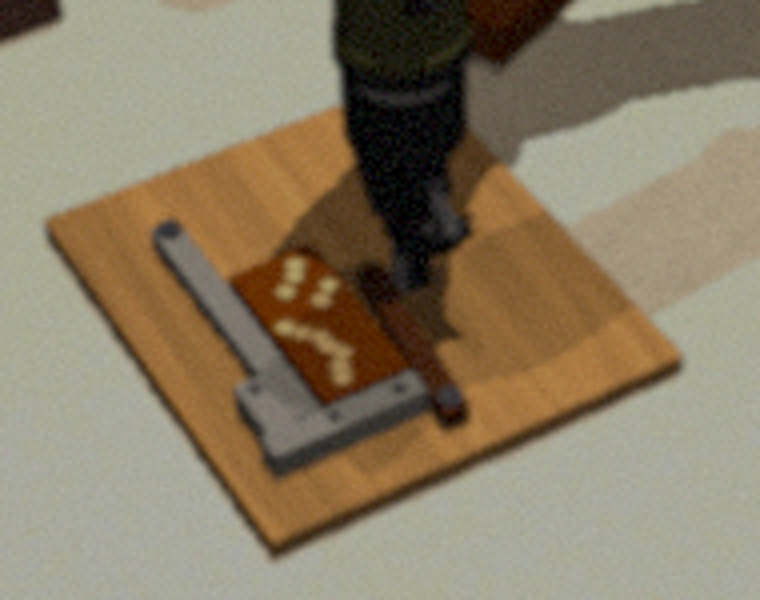

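```bash
python3 -m creep '[{"twist":[0,0,0.03],"offset":[0.4,0,0],"fingers":-1},{"twist":[0,0,0.03],"offset":[0.8,0,0],"fingers":-1},{"twist":[0,0,0.03],"offset":[1.1,0,0],"fingers":-1},{"twist":[0,0,0.03],"offset":[1.3,0,0],"fingers":-1},{"twist":[0,0,0.03],"offset":[1.3,0,0],"fingers":-1}]';python3 -m creep '[{"twist":[0,0,0],"offset":[0.15,0,0],"fingers":-1},{"twist":[0,0,0],"offset":[0.3,0,0],"fingers":-1},{"twist":[0,0,0],"offset":[0.3,0,0],"fingers":-1}]'
```

```text
time_s: 23.62
tcp_pos: [0.5513, 0.0234, 0.0274]
tool_rot: [0.027, 1.57, -0.027]
wrist_force: [-0.4, 0.4, 0.1]
opening: -0.0
time_s: 23.87
tcp_pos: [0.552, 0.0235, 0.0271]
tool_rot: [0.026, 1.574, -0.027]
wrist_force: [-6.1, -0.2, 5.1]
opening: -0.001
```

```bash
python3 -m creep '[{"twist":[0,0,0],"offset":[0.15,0,0],"fingers":-1},{"twist":[0,0,0],"offset":[0.3,0,0],"fingers":-1},{"twist":[0,0,0],"offset":[0.3,0,0],"fingers":-1}]'; python3 -m creep '[{"twist":[0,0,0],"offset":[-0.7,0,0],"fingers":-1},{"twist":[0,0,0],"offset":[-1.5,0,0],"fingers":-1},{"twist":[0,0,0],"offset":[-4,0,0],"fingers":-1},{"twist":[0,0,0],"offset":[-5,0,3],"fingers":-1},{"twist":[0,0,0],"offset":[-6,0,7],"fingers":-1},{"twist":[0,0,0],"offset":[-8,-3,10],"fingers":-1},{"twist":[0,0,0],"offset":[-10,-6,12],"fingers":-1},{"twist":[0,0,0],"offset":[-12,-10,12],"fingers":-1},{"twist":[0,0,0],"offset":[-12,-14,12],"fingers":-1},{"twist":[0,0,0],"offset":[-12,-17,12],"fingers":-1},{"twist":[0,0,0],"offset":[-12,-17,12],"fingers":-1},{"twist":[0,0,0],"offset":[-12,-17,12],"fingers":-1}]'; python3 -c "
from h import *
st();im=manip.get_image('top')
for t in ('slab','bar_tip','clamp_tip'):
  print(t,*rect('top',t,.043 if t=='slab' else .035),sep='\n')
for t in ('bowl','jar','mug','bar_tip','clamp_tip','slab_center'):
    print(t,[(np.round(d['point'],4).tolist(),round(d['score'],2)) for d in manip.mark_of(t,'top')][:3])
print('nominal bar_tip',b2w(85,100),'clamp_tip',b2w(6,5),'slab',b2w(45,40))
cv2.imwrite('pics/c1t.png',cv2.resize(im[145:270,250:390,::-1],None,fx=5,fy=4.8,interpolation=cv2.INTER_CUBIC))
im=manip.get_image('scene')
cv2.imwrite('pics/c1.png',cv2.resize(im[190:340,190:380,::-1],None,fx=4,fy=4,interpolation=cv2.INTER_CUBIC))"
```

```text
time_s: 24.12
tcp_pos: [0.5521, 0.0235, 0.0269]
tool_rot: [0.025, 1.579, -0.027]
wrist_force: [-12.4, -0.1, 10.5]
opening: -0.0
time_s: 25.12
tcp_pos: [0.4364, -0.1488, 0.1474]
tool_rot: [0.03, 1.569, -0.031]
wrist_force: [-0.3, 0.5, -0.2]
opening: -0.002
t 25.12 tcp [ 436.4 -148.8  147.4] board [-122.7 -142.4] F [-0.3  0.5 -0.2] open -0.0
toolx [ 0.001 -0.001 -1.   ] tooly yaw deg 87.77
slab
(0.97, 1114, array([608.9,  29.3]), array([133.6,  64.1]), 86.1)
(0.72, 2328, array([219.5, 296.7]), array([186.5,  89.3]), 69.6)
bar_tip
(0.57, 426, array([648.1,  -9.3]), array([193.2,  22. ]), 86.3)
clamp_tip
(0.65, 353, array([572.5,  68. ]), array([137.4,  19.2]), 88.9)
bowl [([0.6577, 0.4004, -0.0034], 0.81)]
jar [([0.4358, 0.4089, -0.0012], 0.89)]
mug [([0.4634, -0.3882, 0.0001], 0.76)]
bar_tip [([0.6494, 0.0815, 0.0322], 0.77)]
clamp_tip [([0.5724, -0.0059, 0.0365], 0.73)]
slab_center [([0.2207, 0.3012, 0.018], 0.73), ([0.615, 0.0265, 0.0275], 0.64)]
nominal bar_tip [651.59758418  86.98214462] clamp_tip [569.65401657  -5.49083374] slab [609.73361134  28.2675146 ]
```

View pics/c1t.png

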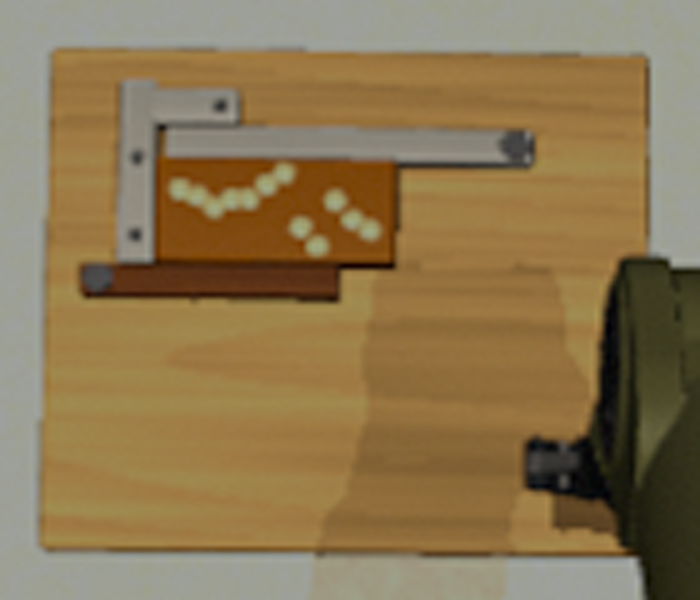

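View pics/c1.png

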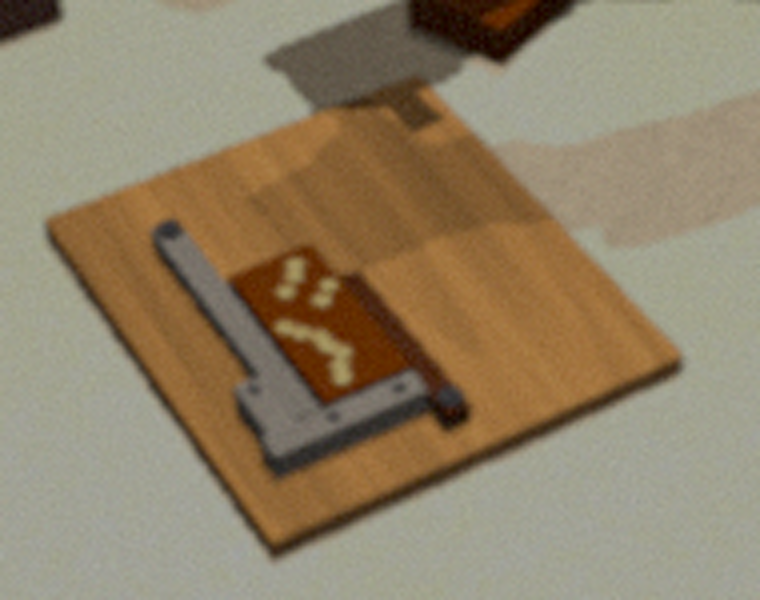

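```bash
python3 -c "
from rig import manip
print(manip.job_done())"
```

```text
the job is handed in; nothing more can be done
None
```

I set up the slab for cutting in the order asked and handed the job in at about 25 s of the 67 s; no verdict was reported.

**What I did**
- **Bar:** I swung it against its stop. The first push stopped about 4 mm short, with the gripper apparently resting on the steel (about 7 N upward). I turned the tool 90° and pushed again until it stalled at 23 N.
- **Slab:** I gripped it across its width, slid it near the corner and let go. I then pushed it against the bar (stalled at 11 N) and along it into the end block (stalled at 17 N).
- **Clamp:** I swung it round until it stalled against the slab at 12 N, then moved the arm clear with the gripper empty.

**Last checks**
- **Pictures:** Both views show the bar on its stop, the slab flush in the corner and the clamp lying along the slab. The stall positions differ by about 60 mm and 18 mm, matching the slab and clamp widths.
- **Slab position:** Its outline centre measured (608.9, 29.3) mm against a target of (609.7, 28.3).
- **Bystanders:** The jar and mug read within 1 mm of where they started. The bowl reads about 5 mm off, near the network's 4 mm accuracy, and the arm never went near it.
- **Disagreements:** The networks' points for the bar tip and slab centre were 5–6 mm off nominal in the last picture. I trusted the contact forces and pictures over them.

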